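Set the levelling foot of the jewellery stand

TASK

The free end of the wooden jewellery stand hangs unsupported. By its black knob, screw the levelling foot down until its rubber sole just bears lightly on the cork tile below - in contact, but never forced - then let go of the knob and swing the lock lever all the way over to its locked stop and leave it there. Leave the bowl, the spray bottle and the watch case where they are.

Things in the scene. Friction and masses are not known exactly. Their poses are not given: they have to be found in the camera images.
- stand: Fixed wooden jewellery stand on the grey ledge (ledge top 30 mm above the work surface). Origin on the ledge under the board; z up. Board: 100 mm wide along x, y -135 to +195 mm, underside 50, top 66 mm above the origin, carried by a block at its +y end only. A post at (35, 165) mm with a bar along y (125 to 205 mm) reaches 144 mm up. The screw foot goes through at x 0, y -100 mm.
- knob_centre (a point): Centre of the black round ribbed knob (36 mm across, 26 mm tall, upright axis) on the levelling screw, above the board's free end. It starts about 47 mm above the board's top and sinks as the screw goes down. It can be taken from above at any yaw; within 80 mm of it the board carries nothing else.
- screw (a joint): Turn of knob, screw and foot, rad; grows clockwise seen from above, which lowers them together by 14 mm per turn (2.23 mm per rad; a quick thread). Starts at 0 to 0.5, stop at 5.5. Self-locking: stays where left. It turns against a steady drag of 0.05 N m; once the sole bears on the cork, the drag rises by 0.015 to 0.025 N m for each newton of load.
- foot: Black rubber sole, a disc 48 mm across, 12 mm thick, under the board, rigid with the knob. Origin: centre of its underside, 104 mm below the knob's centre. Below lies a cork tile (64 mm square) of unknown thickness, its top 1 to 8 mm above the ledge. The cork gives about 1 mm for 10 N. The sole should end bearing with a few newtons; 12 N is too tight, 20 N at any time spoils it.
- lock (a joint): Lock lever on the board's top, upright hinge, rad. Starts at 0 to 0.2 (free; at 0 the lever points along the stand's -x, out over the board's edge); grows clockwise seen from above to its stop at 1.5 (locked; it then points along the stand's +y). It stays where it is left; about 1.2 N at the peg moves it. Over 1.2 counts as locked.
- lock_peg (a point): Upright black round peg at the lever's end, 14 mm across, standing 40 mm over the 12 mm wide, 10 mm thick steel lever. This point is on its axis, 26 mm above the lever's top, 14 mm below the peg's top, 42 mm above the board's top, 70 mm from the lever's pivot.
- lock_pivot (a point): On the lock lever's upright hinge axis, at the height of lock_peg.
- bowl: Small blue ceramic bowl, 90 mm across, 40 mm tall, loose. Origin: centre of its underside. To be left alone.
- bottle: Closed glass spray bottle, 48 mm across, 121 mm tall, loose. Origin: centre of its underside. To be left alone.
- watch_case: Steel watch case, 75 x 65 x 30 mm, closed, loose. Origin: centre of its underside. To be left alone.

How it is judged (in metres and radians):
On the way, in this order (a step that is already met when the one before it is completed fails the run):
1. the sole bears lightly on the cork, between 1 and 12 N (contact force between foot and anything else between 1 and 12 N), for 0.3 s.
2. the lock lever is at its locked stop (value of joint lock above 1.2 rad), for 0.2 s.
At the end, for the whole second after the job is handed in: The sole rests on the cork with 1 to 12 N, the lock lever is past 1.2 rad (stop at 1.5), and bowl, bottle and watch case stand upright within 20 mm of where they were (all of step 1 and value of joint lock above 1.2 rad and distance of each of bowl, bottle, watch_case from where it was at the start of the episode below 0.02 m and angle between each of bowl, bottle, watch_case's own z axis and vertical below 0.1 rad); the robot touches nothing.
It fails at once if the foot is forced down: more than 20 N on the sole (contact force between foot and anything else above 20 N).
It fails at once if the lever is locked while the foot hangs free (value of joint lock above 0.8 rad and contact force between foot and anything else below 0.3 N).
It fails at once if the bowl is pushed away or tipped (distance of bowl from where it was at the start of the episode above 0.03 m or angle between bowl's own z axis and vertical above 0.3 rad).
It fails at once if the bottle is pushed away or tipped (distance of bottle from where it was at the start of the episode above 0.03 m or angle between bottle's own z axis and vertical above 0.3 rad).
It fails at once if the watch case is pushed away or tipped (distance of watch_case from where it was at the start of the episode above 0.03 m or angle between watch_case's own z axis and vertical above 0.3 rad).
It also fails if it takes over 72 s, if anything falls off the work surface, if the arm or the gripper's body presses on something with over 40 N, if the wrist force passes 120 N, or if a joint passes its speed limit or range.

ROBOT

A 6-joint arm with a two-finger parallel gripper is mounted at the origin on the work surface. World frame = base frame: x ahead of the robot, y to its left, z up, the work surface at z = 0. Lengths are in mm, angles in rad, forces in N, time in s.
With the tool pointing down it reaches from about 300 to 875 mm from the base axis. Payload 4.2 kg.
Tool frame: the origin (TCP) lies on the mounting face of the last link; the fingertips stand 173 mm ahead of it and the grasp point (between the pads) lies 155 mm ahead of it; z points along the fingers, y is the line along which they close (so a half turn about z gives the same grasp; the last joint's range is limited). The gripper opens to 85 mm and grips with 20 to 120 N. Pads are 22 mm wide; open, the fingers measure 114 mm over their backs; the gripper's body (76 mm by 85 mm) begins 54 mm behind the grasp point. The pads swing forward as they close: fully open they stand 13 mm farther back than shut.
Start: joints at [-1.178, 0.32, 1.565, -0, 1.257, -0.02], TCP at [230.674, -526.699, 404.738] pointing down, gripper open.
Joint ranges: [-3.11, 3.11], [-0.84, 2.01], [0.21, 2.61], [-1.34, 4.49], [0.05, 2.63], [-2.56, 2.56]. Speed limits (rad/s): [2.57, 2.57, 3.14, 3.14, 3.14, 3.14].

INTERFACE

Orientations are given as a rotation vector (axis times angle).
In Python, from bench import r, vision, workorder, boxes_of, cut_out, pinpoint gives the robot as it stands.
- The arm moves only by the tool carry_out, never from a script. Its argument "commands" is a list of rows, each an object with "slide": the shift along the tool's x, y, z in cm, a list of three; "turn": the turn about the tool's z in rad. A call has 1 to 12 rows; each row is the pose to reach, as a shift and turn from the pose commanded when the call began, along the tool's axes at that moment; what a row does not reach only later rows make up. A row lasts 1/12 s, in which the tool goes at most 41.7 mm and 7.16 degrees, less where a joint would pass 70% of its speed; a pose out of reach is approached as far as the arm can. A call with a gripper value outside its range is refused whole. "fingers" is the gripper command: -1 is shut, 1 is fully open, values between are in proportion, set as the call begins (left out, the last holds). The fingers move at their own pace and stop on an object; "squeeze" is the grip in N (left out, the last holds). Time passes only in rows, so rows that repeat a pose let the fingers close. It gives the time, the measured TCP pose, the force, the opening and the grip force at its end, in the units of the state.
- r.observe(): the state, without advancing time (a new reading comes with each control period).
- vision.read_camera(name): name is "scene" or "top" or "wrist"; returns a dict with "image" (384x512x3 uint8, red, green, blue), "depth" (384x512 float32, mm along the optical axis (not along the pixel's ray), 0 where there is no reading), "fx", "fy", "cx", "cy" (pixels), "cam_to_world" (4x4, takes a point from camera to world coordinates); the wrist camera has in their place "tool_from_camera" (4x4, takes a point from camera to tool coordinates, whose origin is the TCP and whose axes are the flange's). Camera axes: x right, y down, z forward; pixel columns grow to the right and rows downward; lengths in mm; the calibration is good to about 2 mm. A picture is of the moment at which its call begins: read the wrist's pose just before it.
- workorder.hand_in(): hands the job in; it is judged then, once.
Trained networks look in a picture, given as the dict that the camera call returned (one of the last four; its "shot" number tells which), for a name from the list of things; names that differ only in an ending like _2 or _b are one class to them, and where a whole thing is asked for, a point or a joint stands for the part that bears it (a point fixed in the world has none). Each returns a list of dicts, best first, with "confidence" (0 to 1); they miss things now and then, are a little off and sometimes report something else, mostly with a low value. They report only what shows in the picture. A call takes as long as a camera call.
- boxes_of(picture, thing): "at" ([x, y, z] in mm, in world coordinates, good to about 4 mm: the middle of the surface that is visible of it).
- cut_out(picture, thing): "mask" (384x512 bool, what is visible of it).
- pinpoint(picture, thing): "at" ([x, y, z] in mm, in world coordinates, good to about 4 mm: a listed point, or the origin of a listed thing).
The state is a dict: "time_s": time; "qpos": joint angles; "qvel": joint speeds; "tau": joint torques, N m; "tool_pos": TCP position; "tool_rot": TCP orientation; "wrist_force": force on the tool from outside, world axes, zero at the start; "moment": the same for the moment, N m; "finger_gap": finger opening in mm; "grasp_force": force on a finger pad.
Only numpy, scipy, OpenCV 4.12 (cv2) and the standard library are available. Lean on these libraries where they do the work, as an engineer would, in place of code of your own. Each camera call takes 0.05 s, during which the arm holds its last target. There are 200 camera calls.

## Working session

There is one attempt and no reset: what is moved stays moved. The work goes in short steps, Python scripts to look and compute and a tool call to move; the robot and the scene stay as the last step left them, time stands still between calls to the robot, and variables do not carry over. Pictures are saved under pics/ and viewed, at most 10 in all, crops included, and the job is handed in when it is done.

Besides the shell and the picture viewer there is one more tool, called after "Call:" as name(argument=value, ...) on one line, values as JSON. carry_out: Moves the arm, as the interface text tells. Its arguments: {"type":"object","properties":{"commands":{"type":"array","items":{"type":"object","properties":{"slide":{"type":"array","items":{"type":"number"}},"turn":{"type":"number"}}}},"fingers":{"type":"number"},"squeeze":{"type":"number"}},"required":["commands"]}

```bash
mkdir -p pics
cat > h.py <<'E'
from bench import r, vision, workorder, boxes_of, cut_out, pinpoint
import numpy as np, cv2
from scipy.spatial.transform import Rotation as R
def st():
    s=r.observe(); print({k:np.round(s[k],3).tolist() for k in ('time_s','qpos','tool_pos','tool_rot','wrist_force','moment','finger_gap','grasp_force')}); return s
def save(p,n): cv2.imwrite(f'pics/{n}.png',p['image'][...,::-1])
def totool(s,p): return R.from_rotvec(s['tool_rot']).as_matrix().T@(np.array(p)-s['tool_pos'])
E
python3 - <<'E'
from h import *
s=st()
print(R.from_rotvec(s['tool_rot']).as_matrix().round(3))
ims=[]
for c in('scene','top'):
    p=vision.read_camera(c); ims.append(p['image'])
    for t in('stand','knob_centre','foot','lock_peg','lock_pivot','bowl','bottle','watch_case'):
        o=pinpoint(p,t); print(c,t,[(np.round(x['at'],0).tolist(),round(x['confidence'],2)) for x in o[:2]])
cv2.imwrite('pics/a.png',cv2.resize(np.vstack(ims),None,fx=.78,fy=.78)[...,::-1])
E
```

```text
{'time_s': 0.0, 'qpos': [-1.178, 0.32, 1.566, -0.0, 1.257, -0.02], 'tool_pos': [230.6, -526.524, 403.896], 'tool_rot': [-3.073, -0.644, 0.001], 'wrist_force': [-0.42, -0.929, 0.447], 'moment': [0.039, -0.059, -0.016], 'finger_gap': 85.164, 'grasp_force': 0.0}
[[ 0.916  0.401 -0.001]
 [ 0.401 -0.916  0.002]
 [ 0.    -0.002 -1.   ]]
scene stand [([583.0, 50.0, 29.0], 0.79)]
scene knob_centre [([548.0, -45.0, 146.0], 0.69)]
scene foot [([547.0, -44.0, 144.0], 0.69), ([547.0, -43.0, 41.0], 0.61)]
scene lock_peg [([517.0, 73.0, 138.0], 0.71)]
scene lock_pivot [([580.0, 43.0, 138.0], 0.98)]
scene bowl [([674.0, -109.0, 30.0], 0.81)]
scene bottle [([492.0, -179.0, 32.0], 0.79)]
scene watch_case [([724.0, 39.0, 27.0], 0.96)]
top stand [([581.0, 48.0, 32.0], 0.71), ([675.0, -114.0, 31.0], 0.53)]
top knob_centre [([550.0, -41.0, 146.0], 0.61), ([727.0, 39.0, 22.0], 0.43)]
top foot []
top lock_peg [([516.0, 74.0, 140.0], 0.47), ([672.0, -117.0, 33.0], 0.34)]
top lock_pivot [([578.0, 47.0, 138.0], 0.67)]
top bowl [([670.0, -117.0, 34.0], 0.71)]
top bottle [([481.0, -177.0, 30.0], 0.81)]
top watch_case []
```

View pics/a.png

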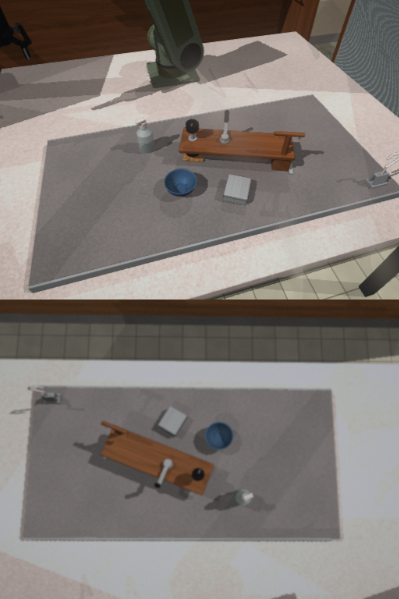

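The stand runs along (0.34, 0.94), with the knob near (549, -43, 145) and the lever near its free position. I'll move above the knob and wind the wrist back.

Call:
carry_out(commands=[{"slide": [4, -2.6, 0], "turn": -0.12}, {"slide": [8, -5.2, 0], "turn": -0.24}, {"slide": [12, -7.8, 0], "turn": -0.36}, {"slide": [16, -10.4, 0], "turn": -0.48}, {"slide": [20, -13, 0], "turn": -0.6}, {"slide": [24, -15.6, 0], "turn": -0.72}, {"slide": [28, -18.2, 0], "turn": -0.84}, {"slide": [32, -20.8, 0], "turn": -0.96}, {"slide": [36, -23.4, 0], "turn": -1.08}, {"slide": [40, -26, 0], "turn": -1.2}, {"slide": [44.5, -29, 0], "turn": -1.3}, {"slide": [48.5, -31.5, 0], "turn": -1.4}], fingers=1)

```text
time_s: 1.9
tool_pos: [506.0, -106.8, 405.0]
tool_rot: [1.93, 2.478, 0.0]
wrist_force: [0.2, -0.6, 0.9]
finger_gap: 85.4
grasp_force: 0.0
```

```bash
python3 -c "
from h import *
st()"
```

```text
{'time_s': 1.9, 'qpos': [-0.23, 0.228, 1.693, -0.0, 1.22, -0.477], 'tool_pos': [505.964, -106.842, 404.992], 'tool_rot': [1.93, 2.478, 0.0], 'wrist_force': [0.168, -0.632, 0.85], 'moment': [-0.011, -0.064, 0.039], 'finger_gap': 85.431, 'grasp_force': 0.0}
```

Call:
carry_out(commands=[{"slide": [0, 0, 0], "turn": -0.12}, {"slide": [0, 0, 0], "turn": -0.24}, {"slide": [0, 0, 1], "turn": -0.36}, {"slide": [0, 0, 2], "turn": -0.48}, {"slide": [0, 0, 3], "turn": -0.6}, {"slide": [0, 0, 3], "turn": -0.72}, {"slide": [0, 0, 3], "turn": -0.84}, {"slide": [0, 0, 3], "turn": -0.96}, {"slide": [0, 0, 3], "turn": -1.08}, {"slide": [0, 0, 3], "turn": -1.2}, {"slide": [0, 0, 3], "turn": -1.32}, {"slide": [0, 0, 3], "turn": -1.44}])

```text
time_s: 2.9
tool_pos: [505.3, -108.9, 374.8]
tool_rot: [-0.184, 3.136, -0.0]
wrist_force: [-0.2, 0.8, 0.1]
finger_gap: 85.6
grasp_force: 0.0
```

Call:
carry_out(commands=[{"slide": [0, 0, 0], "turn": -0.12}, {"slide": [0, 0, 0], "turn": -0.24}, {"slide": [0, 0, 0], "turn": -0.36}, {"slide": [0, 0, 0], "turn": -0.48}, {"slide": [0, 0, 0], "turn": -0.48}, {"slide": [0, 0, 0], "turn": -0.48}])

```text
time_s: 3.4
tool_pos: [505.3, -108.9, 374.8]
tool_rot: [-0.911, 3.007, -0.0]
wrist_force: [-1.3, -0.0, -0.0]
finger_gap: 85.2
grasp_force: 0.0
```

Run:
```python
from h import *
s=st()
p=vision.read_camera('wrist'); save(p,'w1')
for t in('knob_centre','lock_peg','lock_pivot','bottle'):
    for x in pinpoint(p,t)[:2]: print(t,np.round(x['at'],1),round(x['confidence'],2),'tool',totool(s,x['at']).round(1))
m=cut_out(p,'knob_centre')
if m:
    m=m[0]['mask']; v,u=np.nonzero(m); d=p['depth'][v,u]; ok=d>0; u,v,d=u[ok],v[ok],d[ok]
    c=np.c_[(u-p['cx'])/p['fx']*d,(v-p['cy'])/p['fy']*d,d,np.ones_like(d)]@p['tool_from_camera'].T
    w=c[:,:3]@R.from_rotvec(s['tool_rot']).as_matrix().T+s['tool_pos']
    zt=np.percentile(w[:,2],95); top=w[w[:,2]>zt-4]; print('top z',zt,len(top),(top.min(0)+top.max(0))/2,np.ptp(top,axis=0))
```

```text
{'time_s': 3.4, 'qpos': [-0.234, 0.251, 1.743, -0.0, 1.148, -2.393], 'tool_pos': [505.303, -108.875, 374.78], 'tool_rot': [-0.911, 3.007, -0.0], 'wrist_force': [-1.305, -0.015, -0.034], 'moment': [0.04, 0.076, -0.0], 'finger_gap': 85.228, 'grasp_force': 0.0}
knob_centre [551.6 -44.5 139.9] 0.56 tool [-74.2  27.9 234.9]
bottle [ 485.3 -179.1   29.8] 0.86 tool [ 55.6 -47.3 345. ]
top z 157.8281295036086 1542 [549.23133422 -42.48182553 156.30379437] [37.52465158 37.45591412  4.90034897]
```

View pics/w1.png

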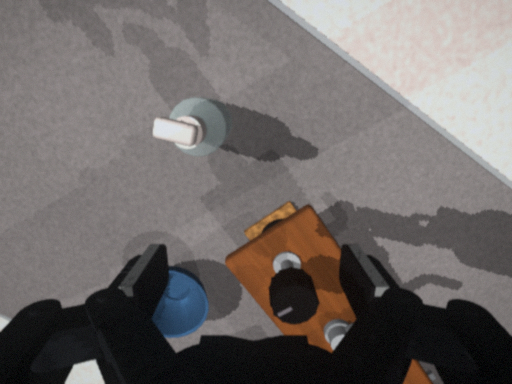

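The knob is at pixel (294, 296), over the board's free end, and the grasp region is clear. Its centre is at world (549.2, -42.5, ~143).

Call:
carry_out(commands=[{"slide": [-2.5, 1, 0], "turn": 0}, {"slide": [-5, 2, 0], "turn": 0}, {"slide": [-7.3, 3.1, 0], "turn": 0}, {"slide": [-7.3, 3.1, 0], "turn": 0}, {"slide": [-7.3, 3.1, 2], "turn": 0}, {"slide": [-7.3, 3.1, 4], "turn": 0}, {"slide": [-7.3, 3.1, 6], "turn": 0}, {"slide": [-7.3, 3.1, 7.7], "turn": 0}, {"slide": [-7.3, 3.1, 7.7], "turn": 0}, {"slide": [-7.3, 3.1, 7.7], "turn": 0}])

```text
time_s: 4.53
tool_pos: [548.4, -42.7, 297.2]
tool_rot: [0.914, -3.004, -0.001]
wrist_force: [0.8, -0.5, 0.2]
finger_gap: 85.5
grasp_force: 0.0
```

Run:
```python
from h import *
s=st()
p=vision.read_camera('wrist'); save(p,'w2')
for t in('knob_centre',):
    for x in pinpoint(p,t)[:2]: print(t,np.round(x['at'],1),round(x['confidence'],2),'tool',totool(s,x['at']).round(1))
```

```text
{'time_s': 4.533, 'qpos': [-0.099, 0.372, 1.778, -0.0, 0.993, -2.26], 'tool_pos': [548.376, -42.743, 297.233], 'tool_rot': [0.914, -3.004, -0.001], 'wrist_force': [0.829, -0.539, 0.218], 'moment': [0.004, 0.03, -0.032], 'finger_gap': 85.471, 'grasp_force': 0.0}
knob_centre [553.2 -38.  139.7] 0.91 tool [ -6.9   1.1 157.5]
```

View pics/w2.png

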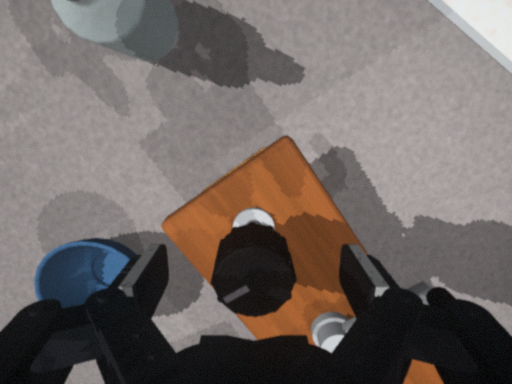

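Call:
carry_out(commands=[{"slide": [-0.2, 0, 0], "turn": 0}, {"slide": [-0.2, 0, 0], "turn": 0}, {"slide": [-0.2, 0, 0], "turn": 0}, {"slide": [-0.2, 0, 0], "turn": 0}, {"slide": [-0.2, 0, 0], "turn": 0}, {"slide": [-0.2, 0, 0], "turn": 0}, {"slide": [-0.2, 0, 0], "turn": 0}, {"slide": [-0.2, 0, 0], "turn": 0}], fingers=-1, squeeze=35)

```text
time_s: 5.3
tool_pos: [550.4, -41.3, 298.3]
tool_rot: [-0.915, 3.005, -0.001]
wrist_force: [-0.8, 0.0, 4.8]
finger_gap: 35.1
grasp_force: 34.7
```

```bash
cat >> h.py <<'E'
def avg(n=8):
    A=[]
    for _ in range(n):
        s=r.observe(); A.append(np.r_[s['wrist_force'],s['moment'],s['tau'][5],s['qpos'][5],s['tool_pos']]); vision.read_camera('wrist')
    A=np.array(A); print('F,M,tau6,q6,pos',A.mean(0).round(3),'sdM',A[:,3:7].std(0).round(3),'t',s['time_s'],s['finger_gap'],s['grasp_force'])
E
python3 -c "
from h import *
st();avg()"
```

```text
{'time_s': 5.3, 'qpos': [-0.096, 0.373, 1.774, -0.0, 0.994, -2.258], 'tool_pos': [550.411, -41.336, 298.275], 'tool_rot': [-0.915, 3.005, -0.001], 'wrist_force': [-0.773, 0.034, 4.778], 'moment': [0.048, 0.198, -0.036], 'finger_gap': 35.134, 'grasp_force': 34.703}
F,M,tau6,q6,pos [-1.04300e+00  1.42000e-01  5.24100e+00  7.10000e-02  1.78000e-01
 -2.00000e-03  5.00000e-03 -2.25800e+00  5.50406e+02 -4.13260e+01
  2.98249e+02] sdM [0.025 0.023 0.028 0.   ] t 5.65 34.990359138477736 34.732654094696045
```

Call:
carry_out(commands=[{"slide": [0, 0, 0.02], "turn": 0.08}, {"slide": [0, 0, 0.04], "turn": 0.16}, {"slide": [0, 0, 0.05], "turn": 0.24}, {"slide": [0, 0, 0.07], "turn": 0.3}])

```text
time_s: 6.03
tool_pos: [550.6, -41.7, 297.6]
tool_rot: [-0.451, 3.108, -0.003]
wrist_force: [-0.3, -2.8, 5.1]
finger_gap: 34.9
grasp_force: 34.8
```

```bash
python3 -c "
from h import *
avg()"
```

```text
F,M,tau6,q6,pos [-4.97000e-01 -2.22000e+00  4.89500e+00 -2.88000e-01  5.70000e-02
 -3.90000e-02 -3.10000e-02 -1.95600e+00  5.50618e+02 -4.17730e+01
  2.97584e+02] sdM [0.038 0.032 0.056 0.182] t 6.3833 35.12931182458203 34.898332357406616
```

Run:
```python
from h import *
C=np.array([549.5,-42.5]); ang=np.deg2rad(70); 
yv=np.array([np.cos(ang),np.sin(ang)]); xv=np.array([yv[1],-yv[0]])
out=[]
for c in('scene','top'):
    p=vision.read_camera(c)
    v,u=np.mgrid[:384,:512]; d=p['depth']
    P=np.stack([(u-p['cx'])/p['fx']*d,(v-p['cy'])/p['fy']*d,d,np.ones_like(d)],-1)@p['cam_to_world'].T
    P=P[...,:3]; q=P[...,:2]-C; X=q@xv; Y=q@yv; Z=P[...,2]; ok=d>0
    hsv=cv2.cvtColor(p['image'],cv2.COLOR_RGB2HSV)
    cork=ok&(abs(X)<40)&(abs(Y)<40)&(Z>15)&(Z<60)&(hsv[...,1]>90)
    led=ok&(abs(X)<100)&(abs(Y)<100)&((abs(X)>60)|(Y<-60))&(Z>15)&(Z<45)&(hsv[...,1]<60)
    brd=ok&(abs(X)<45)&(Y>-30)&(Y<60)&(Z>85)&(Z<106)
    for n,m in(('cork',cork),('ledge',led),('board',brd)):
        print(c,n,m.sum(),np.percentile(Z[m],[5,25,50,75,95]).round(1) if m.sum() else '')
    print('corkXY',X[cork].min() if cork.sum() else '',np.percentile(X[cork],[2,98]) if cork.sum() else '',np.percentile(Y[cork],[2,98]) if cork.sum() else '')
    vv,uu=np.nonzero(ok&(abs(X)<70)&(abs(Y)<70)&(Z<110)); a,b=int(vv.mean()),int(uu.mean())
    out.append(cv2.resize(p['image'][max(a-40,0):a+40,max(b-40,0):b+40],(400,400),interpolation=cv2.INTER_CUBIC))
cv2.imwrite('pics/c.png',np.hstack(out)[...,::-1])
```

```text
scene cork 227 [31.3 35.5 36.7 37.8 41.6]
scene ledge 1534 [28.9 30.1 30.8 31.7 32.8]
scene board 878 [95.2 96.3 97.  97.8 99.4]
corkXY 3.533731353137094 [ 6.23355165 31.74501221] [-28.35856011  32.80110776]
top cork 0 
top ledge 1333 [26.5 28.3 29.4 30.8 32.5]
top board 225 [92.6 94.5 95.8 96.8 98.5]
corkXY
```

View pics/c.png

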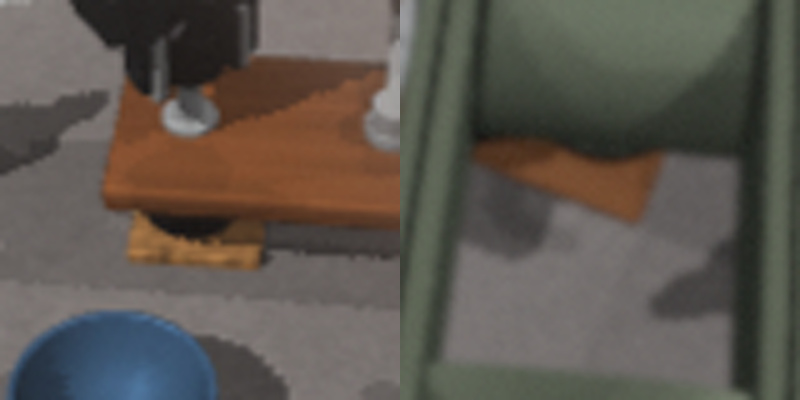

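The crop shows cork at left (130–265, 220–265), just below the sole. Depth puts the cork top about 6 mm above the ledge, so contact should come soon. I'll take small steps and read the torque after each.

Call:
carry_out(commands=[{"slide": [0, 0, 0.01], "turn": 0.03}, {"slide": [0, 0, 0.01], "turn": 0.06}, {"slide": [0, 0, 0.02], "turn": 0.09}, {"slide": [0, 0, 0.03], "turn": 0.12}])

```text
time_s: 6.87
tool_pos: [550.7, -41.9, 297.3]
tool_rot: [-0.267, 3.128, -0.003]
wrist_force: [-0.8, -2.3, 4.9]
finger_gap: 35.0
grasp_force: 34.9
```

```bash
cat >> h.py <<'E'
def seq(n=8):
    L=[]
    for _ in range(n):
        s=r.observe(); L.append((s['moment'][2],s['tau'][5],s['qvel'][5],s['qpos'][5])); vision.read_camera('wrist')
    L=np.array(L); print('Mz',L[:,0].round(3),'tau6',L[:,1].round(3),'qv',L[:,2].round(3),'q6',L[-1,3].round(4),'meanMz',L[:,0].mean().round(4),'pos',s['tool_pos'].round(2),'F',s['wrist_force'].round(1),s['time_s'])
E
python3 -c "
from h import *
seq()"
```

```text
Mz [ 0.037 -0.047 -0.087 -0.09  -0.082 -0.075 -0.031 -0.077] tau6 [-0.252  0.072  0.066 -0.029 -0.051 -0.055 -0.055 -0.055] qv [ 0.355 -0.059 -0.017 -0.004 -0.002  0.001 -0.     0.001] q6 -1.8376 meanMz -0.0565 pos [550.68 -41.99 297.32] F [-0.1 -3.3  4.8] 7.2167
```

Call:
carry_out(commands=[{"slide": [0, 0, 0.01], "turn": 0.03}, {"slide": [0, 0, 0.01], "turn": 0.06}, {"slide": [0, 0, 0.02], "turn": 0.09}, {"slide": [0, 0, 0.03], "turn": 0.12}])

```text
time_s: 7.6
tool_pos: [550.7, -42.1, 297.0]
tool_rot: [-0.079, 3.139, -0.004]
wrist_force: [0.2, -3.7, 4.8]
finger_gap: 35.2
grasp_force: 34.9
```

```bash
python3 -c "
from h import *
seq()"
```

```text
Mz [ 0.039 -0.064 -0.06  -0.026 -0.043 -0.093 -0.059 -0.084] tau6 [-0.249  0.075  0.069 -0.026 -0.048 -0.052 -0.052 -0.052] qv [ 0.356 -0.061 -0.017 -0.004 -0.001 -0.     0.002 -0.001] q6 -1.7176 meanMz -0.0488 pos [550.68 -42.16 297.06] F [ 0.1 -4.   5.6] 7.95
```

Call:
carry_out(commands=[{"slide": [0, 0, 0.01], "turn": 0.03}, {"slide": [0, 0, 0.01], "turn": 0.06}, {"slide": [0, 0, 0.02], "turn": 0.09}, {"slide": [0, 0, 0.03], "turn": 0.12}])

```text
time_s: 8.33
tool_pos: [550.7, -42.3, 296.8]
tool_rot: [0.109, 3.138, -0.005]
wrist_force: [-0.7, -5.2, 5.9]
finger_gap: 34.9
grasp_force: 34.9
```

```bash
python3 -c "
from h import *
seq()"
```

```text
Mz [ 0.07  -0.066 -0.073 -0.069 -0.054 -0.071 -0.063 -0.069] tau6 [-0.246  0.078  0.071 -0.023 -0.046 -0.049 -0.05  -0.05 ] qv [ 0.355 -0.059 -0.017 -0.005 -0.001  0.001  0.001  0.   ] q6 -1.5976 meanMz -0.0494 pos [550.69 -42.37 296.81] F [ 0.5 -4.7  5.3] 8.6833
```

Call:
carry_out(commands=[{"slide": [0, 0, 0.01], "turn": 0.03}, {"slide": [0, 0, 0.01], "turn": 0.06}, {"slide": [0, 0, 0.02], "turn": 0.09}, {"slide": [0, 0, 0.03], "turn": 0.12}])

```text
time_s: 9.07
tool_pos: [550.7, -42.5, 296.5]
tool_rot: [0.296, 3.125, -0.005]
wrist_force: [-0.8, -5.9, 4.6]
finger_gap: 35.1
grasp_force: 35.0
```

```bash
python3 -c "
from h import *
seq()"
```

```text
Mz [ 0.03  -0.027 -0.072 -0.037 -0.057 -0.077 -0.074 -0.06 ] tau6 [-0.244  0.081  0.074 -0.021 -0.043 -0.047 -0.047 -0.047] qv [ 0.356 -0.06  -0.018 -0.004 -0.002  0.001  0.002  0.001] q6 -1.4776 meanMz -0.0467 pos [550.66 -42.59 296.51] F [-1.1 -6.4  5.2] 9.4167
```

Call:
carry_out(commands=[{"slide": [0, 0, 0.01], "turn": 0.03}, {"slide": [0, 0, 0.01], "turn": 0.06}, {"slide": [0, 0, 0.02], "turn": 0.09}, {"slide": [0, 0, 0.03], "turn": 0.12}, {"slide": [0, 0, 0.03], "turn": 0.15}, {"slide": [0, 0, 0.04], "turn": 0.18}])

```text
time_s: 9.97
tool_pos: [550.6, -42.8, 296.1]
tool_rot: [0.576, 3.086, -0.007]
wrist_force: [-0.6, -8.3, 6.1]
finger_gap: 35.1
grasp_force: 35.0
```

```bash
python3 -c "
from h import *
seq(7)"
```

```text
Mz [ 0.054 -0.052 -0.021 -0.063 -0.067 -0.086 -0.059] tau6 [-0.24   0.085  0.077 -0.018 -0.04  -0.044 -0.044] qv [ 0.356 -0.06  -0.017 -0.005 -0.001 -0.001  0.001] q6 -1.2976 meanMz -0.042 pos [550.56 -42.85 296.13] F [-0.5 -7.4  5.3] 10.2667
```

Call:
carry_out(commands=[{"slide": [0, 0, 0.01], "turn": 0.03}, {"slide": [0, 0, 0.01], "turn": 0.06}, {"slide": [0, 0, 0.02], "turn": 0.09}, {"slide": [0, 0, 0.03], "turn": 0.12}])

```text
time_s: 10.65
tool_pos: [550.5, -43.0, 295.8]
tool_rot: [0.759, 3.046, -0.007]
wrist_force: [-1.0, -7.7, 7.0]
finger_gap: 35.2
grasp_force: 35.1
```

```bash
python3 -c "
from h import *
seq(7)"
```

```text
Mz [ 0.043 -0.077 -0.008 -0.027 -0.103 -0.035 -0.05 ] tau6 [-0.239  0.085  0.078 -0.017 -0.039 -0.043 -0.043] qv [ 0.354 -0.058 -0.018 -0.006 -0.001 -0.002  0.001] q6 -1.1776 meanMz -0.0369 pos [550.49 -43.05 295.85] F [-1.3 -8.2  7. ] 10.95
```

Call:
carry_out(commands=[{"slide": [0, 0, 0.01], "turn": 0.03}, {"slide": [0, 0, 0.01], "turn": 0.06}, {"slide": [0, 0, 0.02], "turn": 0.09}, {"slide": [0, 0, 0.03], "turn": 0.12}, {"slide": [0, 0, 0.03], "turn": 0.15}])

```text
time_s: 11.42
tool_pos: [550.4, -43.2, 295.5]
tool_rot: [0.985, 2.98, -0.008]
wrist_force: [-1.8, -9.5, 6.1]
finger_gap: 35.2
grasp_force: 35.1
```

```bash
python3 -c "
from h import *
seq(7)"
```

```text
Mz [ 0.059 -0.016 -0.026 -0.048 -0.035 -0.025 -0.014] tau6 [-0.236  0.087  0.08  -0.015 -0.037 -0.041 -0.041] qv [ 0.355 -0.06  -0.018 -0.007  0.001 -0.     0.001] q6 -1.0276 meanMz -0.015 pos [550.37 -43.25 295.5 ] F [-0.8 -9.2  5.7] 11.7167
```

Call:
carry_out(commands=[{"slide": [0, 0, 0.01], "turn": 0.03}, {"slide": [0, 0, 0.01], "turn": 0.06}, {"slide": [0, 0, 0.02], "turn": 0.09}, {"slide": [0, 0, 0.03], "turn": 0.12}, {"slide": [0, 0, 0.03], "turn": 0.15}])

```text
time_s: 12.18
tool_pos: [550.2, -43.4, 295.2]
tool_rot: [1.206, 2.898, -0.009]
wrist_force: [-1.1, -10.4, 7.0]
finger_gap: 34.9
grasp_force: 35.1
```

```bash
python3 -c "
from h import *
seq(7)"
```

```text
Mz [ 0.022 -0.042 -0.07  -0.068 -0.087  0.009 -0.087] tau6 [-0.236  0.086  0.08  -0.015 -0.037 -0.041 -0.041] qv [ 0.356 -0.059 -0.018 -0.002 -0.    -0.    -0.001] q6 -0.8776 meanMz -0.0461 pos [550.19 -43.44 295.17] F [-1.  -9.1  6.2] 12.4833
```

Call:
carry_out(commands=[{"slide": [0, 0, 0.01], "turn": 0.03}, {"slide": [0, 0, 0.01], "turn": 0.06}, {"slide": [0, 0, 0.02], "turn": 0.09}, {"slide": [0, 0, 0.03], "turn": 0.12}])

```text
time_s: 12.87
tool_pos: [550.0, -43.5, 294.9]
tool_rot: [1.377, 2.821, -0.009]
wrist_force: [-3.1, -10.7, 7.9]
finger_gap: 34.9
grasp_force: 35.1
```

```bash
python3 -c "
from h import *
seq(7)"
```

```text
Mz [ 0.027 -0.057 -0.089 -0.028 -0.029 -0.058 -0.047] tau6 [-0.238  0.083  0.08  -0.015 -0.037 -0.041 -0.042] qv [ 0.355 -0.059 -0.018 -0.003 -0.001 -0.001 -0.001] q6 -0.7577 meanMz -0.0402 pos [550.04 -43.57 294.9 ] F [ -2.6 -10.7   7.7] 13.1667
```

Call:
carry_out(commands=[{"slide": [0, 0, 0.01], "turn": 0.03}, {"slide": [0, 0, 0.01], "turn": 0.06}, {"slide": [0, 0, 0.02], "turn": 0.09}, {"slide": [0, 0, 0.03], "turn": 0.12}])

```text
time_s: 13.55
tool_pos: [549.9, -43.7, 294.6]
tool_rot: [1.544, 2.733, -0.01]
wrist_force: [-4.0, -10.9, 6.9]
finger_gap: 34.9
grasp_force: 35.2
```

```bash
python3 -c "
from h import *
seq(7)"
```

```text
Mz [ 0.08  -0.051 -0.027 -0.131 -0.013 -0.128 -0.068] tau6 [-0.218  0.093  0.079 -0.016 -0.038 -0.041 -0.042] qv [ 0.354 -0.059 -0.017 -0.003  0.     0.    -0.   ] q6 -0.6376 meanMz -0.0481 pos [549.92 -43.69 294.62] F [ -3.4 -11.3   7.7] 13.85
```

The drag torque jumped by about 0.02 N m, so contact is just starting. One more step of 0.12 rad should add about 2.7 N.

Call:
carry_out(commands=[{"slide": [0, 0, 0.01], "turn": 0.03}, {"slide": [0, 0, 0.01], "turn": 0.06}, {"slide": [0, 0, 0.02], "turn": 0.09}, {"slide": [0, 0, 0.03], "turn": 0.12}])

```text
time_s: 14.23
tool_pos: [549.7, -43.8, 294.4]
tool_rot: [1.704, 2.636, -0.01]
wrist_force: [-3.9, -12.4, 7.8]
finger_gap: 35.4
grasp_force: 35.3
```

```bash
python3 -c "
from h import *
seq(7)"
```

```text
Mz [ 0.122  0.003 -0.075 -0.091 -0.054 -0.046 -0.032] tau6 [-0.159  0.126  0.075 -0.018 -0.038 -0.041 -0.041] qv [ 0.358 -0.057 -0.016 -0.002 -0.001  0.001  0.001] q6 -0.5176 meanMz -0.0249 pos [549.7  -43.77 294.35] F [ -3.1 -12.5   8.4] 14.5333
```

Now about 3.6 N. I'll add a touch, then release and rise.

Call:
carry_out(commands=[{"slide": [0, 0, 0.01], "turn": 0.03}, {"slide": [0, 0, 0.01], "turn": 0.05}, {"slide": [0, 0, 0.01], "turn": 0.05}, {"slide": [0, 0, 0.01], "turn": 0.05}])

```text
time_s: 14.92
tool_pos: [549.6, -43.8, 294.3]
tool_rot: [1.769, 2.593, -0.01]
wrist_force: [-4.9, -11.0, 7.9]
finger_gap: 35.0
grasp_force: 35.3
```

Call:
carry_out(commands=[{"slide": [0, 0, 0], "turn": 0}, {"slide": [0, 0, 0], "turn": 0}, {"slide": [0, 0, 0], "turn": 0}, {"slide": [0, 0, 0], "turn": 0}, {"slide": [0, 0, 0], "turn": 0}, {"slide": [0, 0, 0], "turn": 0}, {"slide": [0, 0, -1], "turn": 0}, {"slide": [0, 0, -3], "turn": 0}, {"slide": [0, 0, -6], "turn": 0}, {"slide": [0, 0, -9], "turn": 0}, {"slide": [0, 0, -9], "turn": 0}], fingers=0.6)

```text
time_s: 15.83
tool_pos: [551.6, -41.3, 390.4]
tool_rot: [1.766, 2.585, 0.01]
wrist_force: [1.1, 0.4, 0.8]
finger_gap: 68.5
grasp_force: 0.0
```

Run:
```python
from h import *
s=st()
p=vision.read_camera('wrist'); q=vision.read_camera('scene')
for pp in(p,q):
  for t in('knob_centre','lock_peg','lock_pivot','foot'):
    for x in pinpoint(pp,t)[:2]: print(t,np.round(x['at'],1),round(x['confidence'],2),'tool',totool(s,x['at']).round(1))
cv2.imwrite('pics/w3.png',cv2.resize(np.vstack([p['image'],q['image']]),None,fx=.78,fy=.78)[...,::-1])
print(R.from_rotvec(s['tool_rot']).as_matrix().round(3))
```

```text
{'time_s': 15.833, 'qpos': [-0.096, 0.292, 1.642, 0.0, 1.195, -0.468], 'tool_pos': [551.601, -41.349, 390.421], 'tool_rot': [1.766, 2.585, 0.01], 'wrist_force': [1.075, 0.43, 0.753], 'moment': [0.027, 0.027, 0.016], 'finger_gap': 68.536, 'grasp_force': 0.0}
knob_centre [550.4 -43.3 134.1] 0.79 tool [ 1.000e-01 -4.800e+00  2.563e+02]
lock_peg [521.4  71.3 139.8] 0.89 tool [117.4  10.  250.1]
lock_peg [548.5 -39.5 136.3] 0.41 tool [  4.3  -5.1 254.1]
lock_pivot [583.   49.9 139.5] 0.62 tool [ 75.   59.6 251.2]
knob_centre [546.6 -42.4 141.7] 0.54 tool [  2.3  -7.9 248.6]
knob_centre [ 486.9 -179.6   31.3] 0.4 tool [-103.2 -114.6  358.4]
lock_peg [513.4  68.3 137.8] 0.5 tool [117.5   1.4 252. ]
lock_pivot [578.7  44.1 137.6] 0.96 tool [ 71.2  53.4 253. ]
foot [548.6 -44.8  35. ] 0.57 tool [-1.000e-01 -8.100e+00  3.554e+02]
[[-0.364  0.931  0.013]
 [ 0.932  0.364 -0.001]
 [-0.006  0.011 -1.   ]]
```

View pics/w3.png

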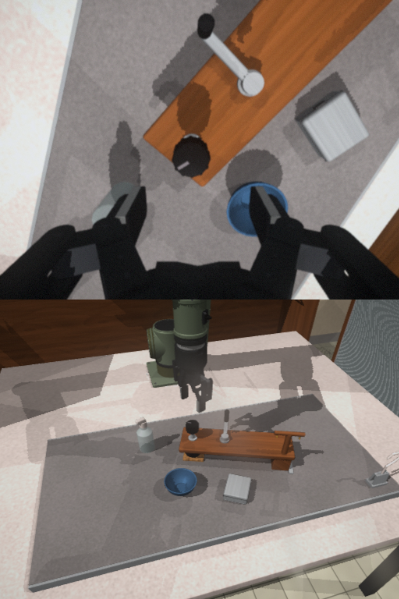

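Sole set. In the wrist view the peg is at pixel (206, 25) and the lever is still in its free position. I'll cage the peg loosely with the fingers tangential to its arc.

Call:
carry_out(commands=[{"slide": [2, 0.2, 0], "turn": -0.12}, {"slide": [5, 0.4, 0], "turn": -0.24}, {"slide": [8, 0.6, 0], "turn": -0.36}, {"slide": [10, 0.8, 0], "turn": -0.48}, {"slide": [11.8, 0.9, 0], "turn": -0.6}, {"slide": [11.8, 0.9, 0], "turn": -0.72}, {"slide": [11.8, 0.9, 0], "turn": -0.8}, {"slide": [11.8, 0.9, 2], "turn": -0.8}, {"slide": [11.8, 0.9, 4], "turn": -0.8}, {"slide": [11.8, 0.9, 4], "turn": -0.8}], fingers=0.3)

```text
time_s: 17.17
tool_pos: [514.6, 71.8, 340.0]
tool_rot: [-0.621, -3.072, 0.004]
wrist_force: [-2.0, -1.3, -0.4]
finger_gap: 55.5
grasp_force: 0.0
```

Run:
```python
from h import *
s=st()
p=vision.read_camera('wrist'); save(p,'w4')
for t in('knob_centre','lock_peg','lock_pivot'):
    for x in pinpoint(p,t)[:2]: print(t,np.round(x['at'],1),round(x['confidence'],2),'tool',totool(s,x['at']).round(1))
print(R.from_rotvec(s['tool_rot']).as_matrix().round(3))
```

```text
{'time_s': 17.167, 'qpos': [0.117, 0.287, 1.787, -0.0, 1.076, -1.056], 'tool_pos': [514.556, 71.829, 339.971], 'tool_rot': [-0.621, -3.072, 0.004], 'wrist_force': [-1.963, -1.294, -0.406], 'moment': [-0.037, 0.018, 0.021], 'finger_gap': 55.531, 'grasp_force': 0.0}
lock_peg [519.   70.4 138.1] 0.94 tool [ -6.    1.2 201.8]
lock_pivot [582.8  50.1 140.1] 0.76 tool [-72.7   7.2 199.4]
[[-0.922  0.388 -0.008]
 [ 0.388  0.922 -0.001]
 [ 0.007 -0.004 -1.   ]]
```

View pics/w4.png

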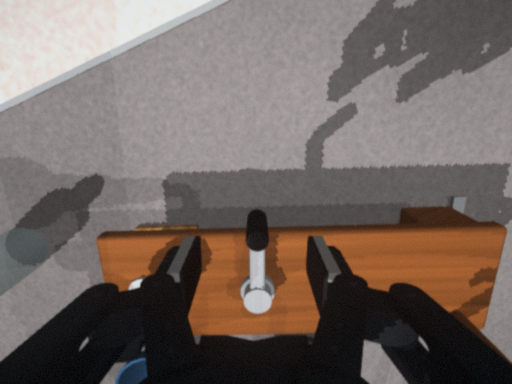

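The peg at (257, 228) sits centred between the fingers. I'll descend and narrow the fingers without gripping.

Call:
carry_out(commands=[{"slide": [-0.4, 0, 1], "turn": 0}, {"slide": [-0.4, 0, 3], "turn": 0}, {"slide": [-0.4, 0, 4.5], "turn": 0}, {"slide": [-0.4, 0, 4.5], "turn": 0}, {"slide": [-0.4, 0, 4.5], "turn": 0}])

```text
time_s: 17.78
tool_pos: [519.7, 70.2, 298.2]
tool_rot: [-0.622, -3.079, 0.001]
wrist_force: [0.4, 0.3, 0.6]
finger_gap: 55.5
grasp_force: 0.0
```

Call:
carry_out(commands=[{"slide": [0, 0, 0], "turn": 0}, {"slide": [0, 0, 0], "turn": 0}, {"slide": [0, 0, 0], "turn": 0}, {"slide": [0, 0, 0], "turn": 0}, {"slide": [0, 0, 0], "turn": 0}], fingers=-0.52, squeeze=20)

```text
time_s: 18.2
tool_pos: [519.6, 70.3, 299.0]
tool_rot: [0.622, 3.078, 0.0]
wrist_force: [-0.1, -0.4, 0.2]
finger_gap: 20.4
grasp_force: 0.0
```

Run:
```python
from h import *
s=st(); 
M=R.from_rotvec(s['tool_rot']).as_matrix(); print(M.round(3))
# arc: pivot, start angle of TCP about pivot
piv=np.array([581,47.]); v=s['tool_pos'][:2]-piv; print('r',np.hypot(*v),'ang',np.degrees(np.arctan2(v[1],v[0])))
for a in np.arange(0,1.56,.12):
    c,t=np.cos(-a),np.sin(-a); w=np.array([c*v[0]-t*v[1],t*v[0]+c*v[1]])+piv-s['tool_pos'][:2]
    print(round(a,2),(M.T@np.r_[w,0])[:2].round(1)/10)
```

```text
{'time_s': 18.2, 'qpos': [0.113, 0.333, 1.836, -0.0, 0.972, -1.059], 'tool_pos': [519.552, 70.332, 298.998], 'tool_rot': [0.622, 3.078, 0.0], 'wrist_force': [-0.14, -0.363, 0.178], 'moment': [0.029, 0.024, -0.01], 'finger_gap': 20.396, 'grasp_force': 0.0}
[[-0.922  0.388  0.001]
 [ 0.388  0.922  0.   ]
 [-0.001  0.    -1.   ]]
r 65.72821064026303 ang 159.20823615768933
0.0 [0. 0.]
0.12 [-0.02  0.79]
0.24 [-0.13  1.57]
0.36 [-0.34  2.33]
0.48 [-0.63  3.06]
0.6 [-1.01  3.75]
0.72 [-1.47  4.39]
0.84 [-2.01  4.97]
0.96 [-2.61  5.48]
1.08 [-3.26  5.92]
1.2 [-3.97  6.27]
1.32 [-4.71  6.54]
1.44 [-5.48  6.72]
1.56 [-6.26  6.8 ]
```

Call:
carry_out(commands=[{"slide": [0, 0.4, 0], "turn": 0.06}, {"slide": [0, 0.8, 0], "turn": 0.12}, {"slide": [-0.1, 1.2, 0], "turn": 0.18}, {"slide": [-0.1, 1.6, 0], "turn": 0.24}, {"slide": [-0.2, 1.95, 0], "turn": 0.3}, {"slide": [-0.35, 2.35, 0], "turn": 0.36}, {"slide": [-0.5, 2.7, 0], "turn": 0.42}, {"slide": [-0.65, 3.05, 0], "turn": 0.48}, {"slide": [-0.8, 3.4, 0], "turn": 0.54}, {"slide": [-1, 3.75, 0], "turn": 0.6}, {"slide": [-1.25, 4.05, 0], "turn": 0.66}, {"slide": [-1.5, 4.4, 0], "turn": 0.72}])

```text
time_s: 19.2
tool_pos: [550.1, 105.0, 298.6]
tool_rot: [-1.671, -2.659, 0.002]
wrist_force: [-2.1, -0.6, 0.7]
finger_gap: 20.5
grasp_force: 0.6
```

Run:
```python
from h import *
s=st(); p=vision.read_camera('wrist')
for t in('lock_peg','lock_pivot'):
    for x in pinpoint(p,t)[:2]: print(t,np.round(x['at'],1),round(x['confidence'],2),'tool',totool(s,x['at']).round(1))
M=R.from_rotvec(s['tool_rot']).as_matrix()
piv=np.array([581,47.]); v=s['tool_pos'][:2]-piv; print('r',np.hypot(*v),'ang',np.degrees(np.arctan2(v[1],v[0])))
for a in np.arange(0,.95,.1):
    c,t=np.cos(-a),np.sin(-a); w=np.array([c*v[0]-t*v[1],t*v[0]+c*v[1]])+piv-s['tool_pos'][:2]
    print(round(a,2),(M.T@np.r_[w,0])[:2].round(1)/10)
```

```text
{'time_s': 19.2, 'qpos': [0.168, 0.385, 1.754, -0.0, 1.005, -0.281], 'tool_pos': [550.104, 105.046, 298.553], 'tool_rot': [-1.671, -2.659, 0.002], 'wrist_force': [-2.088, -0.574, 0.731], 'moment': [-0.091, 0.147, 0.025], 'finger_gap': 20.49, 'grasp_force': 0.633}
r 65.75646168188203 ang 118.02497350817015
0.0 [0. 0.]
0.1 [-0.01  0.66]
0.2 [-0.08  1.31]
0.3 [-0.22  1.95]
0.4 [-0.42  2.58]
0.5 [-0.68  3.18]
0.6 [-1.    3.76]
0.7 [-1.38  4.29]
0.8 [-1.8   4.79]
0.9 [-2.28  5.25]
```

Call:
carry_out(commands=[{"slide": [0, 0.4, 0], "turn": 0.06}, {"slide": [0, 0.8, 0], "turn": 0.12}, {"slide": [-0.05, 1.2, 0], "turn": 0.18}, {"slide": [-0.1, 1.6, 0], "turn": 0.24}, {"slide": [-0.2, 1.95, 0], "turn": 0.3}, {"slide": [-0.35, 2.35, 0], "turn": 0.36}, {"slide": [-0.5, 2.7, 0], "turn": 0.42}, {"slide": [-0.65, 3.05, 0], "turn": 0.48}, {"slide": [-0.8, 3.4, 0], "turn": 0.54}, {"slide": [-1, 3.75, 0], "turn": 0.6}, {"slide": [-1.2, 4.05, 0], "turn": 0.65}, {"slide": [-1.4, 4.3, 0], "turn": 0.7}])

```text
time_s: 20.35
tool_pos: [594.9, 111.3, 298.4]
tool_rot: [-2.479, -1.928, 0.001]
wrist_force: [-1.2, 0.0, 0.3]
finger_gap: 20.8
grasp_force: 0.7
```

Call:
carry_out(commands=[{"slide": [0, 0.2, 0], "turn": 0.03}, {"slide": [0, 0.4, 0], "turn": 0.06}, {"slide": [0, 0.6, 0], "turn": 0.09}, {"slide": [0, 0.75, 0], "turn": 0.11}, {"slide": [0, 0.75, 0], "turn": 0.11}])

```text
time_s: 20.77
tool_pos: [602.4, 109.4, 298.5]
tool_rot: [-2.581, -1.791, -0.0]
wrist_force: [-0.8, -0.1, -0.5]
finger_gap: 20.6
grasp_force: 0.3
```

Run:
```python
from h import *
s=st(); p=vision.read_camera('wrist'); q=vision.read_camera('scene')
for pp in(p,q):
  for t in('lock_peg','lock_pivot'):
    for x in pinpoint(pp,t)[:2]: print(t,np.round(x['at'],1),round(x['confidence'],2),'tool',totool(s,x['at']).round(1))
piv=np.array([581,47.]); v=s['tool_pos'][:2]-piv; print('r',np.hypot(*v),'ang',np.degrees(np.arctan2(v[1],v[0])))
```

```text
{'time_s': 20.767, 'qpos': [0.161, 0.458, 1.628, 0.0, 1.055, 0.518], 'tool_pos': [602.416, 109.398, 298.474], 'tool_rot': [-2.581, -1.791, -0.0], 'wrist_force': [-0.759, -0.059, -0.547], 'moment': [0.091, 0.095, 0.04], 'finger_gap': 20.617, 'grasp_force': 0.319}
lock_peg [602.9 110.8 137.4] 0.74 tool [  1.5  -0.  161.1]
lock_peg [596.6 111.4 137.5] 0.74 tool [ -0.2  -6.1 161. ]
lock_pivot [579.8  46.1 138.4] 0.69 tool [-67.2   1.  160.1]
r 65.97044231907842 ang 71.05719446951368
```

Call:
carry_out(commands=[{"slide": [0, 0.2, 0], "turn": 0.03}, {"slide": [0, 0.4, 0], "turn": 0.05}, {"slide": [0, 0.4, 0], "turn": 0.05}, {"slide": [0, 0.4, 0], "turn": 0.05}])

```text
time_s: 21.4
tool_pos: [605.4, 108.2, 298.4]
tool_rot: [-2.624, -1.724, 0.004]
wrist_force: [-5.0, 2.1, 1.6]
finger_gap: 20.5
grasp_force: 2.7
```

The lever is on its stop: the force rose to 5 N. I'll back off, open and rise.

Call:
carry_out(commands=[{"slide": [0, -0.3, 0], "turn": 0}, {"slide": [0, -0.5, 0], "turn": 0}, {"slide": [0, -0.5, 0], "turn": 0}, {"slide": [0, -0.5, -1], "turn": 0}, {"slide": [0, -0.5, -3], "turn": 0}, {"slide": [0, -0.5, -6], "turn": 0}, {"slide": [0, -0.5, -9], "turn": 0}, {"slide": [0, -0.5, -12], "turn": 0}, {"slide": [0, -0.5, -12], "turn": 0}], fingers=-0.4)

```text
time_s: 22.15
tool_pos: [602.6, 110.0, 426.5]
tool_rot: [2.62, 1.722, 0.02]
wrist_force: [0.1, 0.4, 0.9]
finger_gap: 25.7
grasp_force: 0.0
```

Run:
```python
from h import *
s=st(); p=vision.read_camera('wrist'); q=vision.read_camera('scene')
for pp in(p,q):
  for t in('lock_peg','lock_pivot','bowl','bottle','watch_case','foot'):
    for x in pinpoint(pp,t)[:1]: print(t,np.round(x['at'],1),round(x['confidence'],2))
cv2.imwrite('pics/w5.png',cv2.resize(np.vstack([p['image'],q['image']]),None,fx=.78,fy=.78)[...,::-1])
```

```text
{'time_s': 22.15, 'qpos': [0.162, 0.364, 1.443, -0.0, 1.321, 0.57], 'tool_pos': [602.566, 109.963, 426.468], 'tool_rot': [2.62, 1.722, 0.02], 'wrist_force': [0.111, 0.443, 0.947], 'moment': [0.015, -0.004, -0.036], 'finger_gap': 25.746, 'grasp_force': 0.0}
lock_peg [605.2 112.3 140. ] 0.69
lock_pivot [581.9  49.1 139.1] 0.74
bowl [ 676.7 -109.    32.2] 0.75
watch_case [727.2  37.2  31.6] 0.68
lock_peg [601.8 110.5 138.3] 0.77
lock_pivot [582.5  45.2 138.7] 0.74
bowl [ 675.6 -111.2   31.6] 0.74
bottle [ 487.4 -178.1   27.2] 0.94
watch_case [721.   34.7  27.4] 0.61
foot [546.1 -45.2  37.9] 0.64
```

View pics/w5.png

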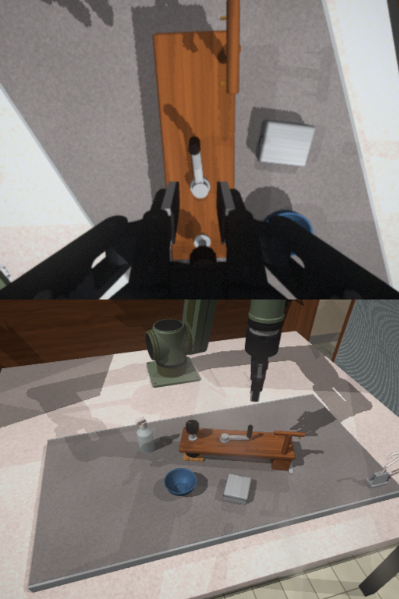

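The lever lies along the board (wrist view, peg at (194, 146)), the other objects haven't moved and the arm is clear. Handing in.

```bash
python3 -c "
from h import *
print(workorder.hand_in())"
```

```text
the job is handed in; nothing more can be done
None
```

The job is handed in, with no verdict returned: the sole bears on the cork at about 5 N (estimated from wrist torque), the lock lever is at its locked stop, the arm is clear, and the bowl, bottle and watch case are where they were.

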